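# Stow the blue pipette in its cutout

## Robot

A 6-joint arm with a two-finger parallel gripper is mounted at the origin on the work surface. World frame = base frame: x ahead of the robot, y to its left, z up, the work surface at z = 0. Lengths are in mm, angles in rad, forces in N, time in s.
With the tool pointing down it reaches from about 300 to 775 mm from the base axis. Payload 14.6 kg.
Tool frame: the origin (TCP) lies on the centre line of the jaws, within the pads' length; the fingertips stand 8 mm ahead of it and the grasp point (between the pads) lies 11 mm behind it; z points along the fingers, y is the line along which they close (so a half turn about z gives the same grasp; the last joint's range is limited). The gripper opens to 94 mm and grips with 3 to 60 N. Pads are 16 mm wide; open, the fingers measure 119 mm over their backs; the gripper's body (75 mm by 177 mm) begins 78 mm behind the grasp point.
Start: joints at [-1.4, 0.3, 1.521, -0, 1.321, -0.067], TCP at [129.554, -534.514, 213.446] pointing down, gripper open.
Joint ranges: [-3.03, 3.03], [-0.79, 2.21], [0.23, 2.52], [-1.04, 4.18], [0, 3.07], [-2.55, 2.55]. Speed limits (rad/s): [2.22, 2.22, 2.57, 3.14, 3.14, 3.14].

## Interface

Orientations are given as [roll, pitch, yaw] about the fixed x, y, z axes, in that order (R = Rz(yaw) Ry(pitch) Rx(roll)).
In Python, from cell import manip gives the robot as it stands.
- The arm moves only by the tool jog_arm, never from a script. Its argument "rows" is one flat list of numbers, 7 for each row, row after row: the shift along the world's x, y, z in cm, then the turn, a rotation vector about the world's x, y, z in rad, then the closure, from 0 (fully open) to 1 (shut). In form: [dx, dy, dz, rx, ry, rz, fingers, dx, dy, dz, rx, ry, rz, fingers, ...]. A call has 1 to 20 rows; each row shifts and turns the commanded pose from where the row before left it; what a row does not reach is not made up. A row lasts 1/12 s, in which the tool goes at most 41.7 mm and 7.16 degrees, less where a joint would pass 70% of its speed; a pose out of reach is approached as far as the arm can. A call with a gripper value outside its range is refused whole. The fingers move at their own pace and stop on an object; "newtons" is the grip in N (left out, the last holds). Time passes only in rows, so rows that do not move let the fingers close. It gives the time, the measured TCP pose, the force, the opening and the grip force at its end, in the units of the state.
- manip.read_state(): the state, without advancing time (a new reading comes with each control period).
- manip.camera(name): name is "scene" or "top" or "wrist"; returns (picture, depth): 420x560x3 uint8, blue, green, red; 420x560 float32, mm along the optical axis (not along the pixel's ray), 0 where there is no reading.
- manip.camera_model(name): a dict with "K" (3x3 intrinsics, pixels), "R" (3x3) and "t" (3): a world point X has camera coordinates R X + t. Camera axes: x right, y down, z forward; pixel columns grow to the right and rows downward; lengths in mm; the calibration is good to about 2 mm. The wrist camera is an equidistant fisheye: a pixel r from the principal point sees the ray r / f radians off the axis. A picture is of the moment at which its call begins: read the wrist's pose just before it. camera_model takes no time and is no camera call; for the wrist camera it gives the pose at the moment of the call.
- manip.sign_off(): hands the job in; it is judged then, once.
The state is a dict: "clock": time; "joints": joint angles; "qd": joint speeds; "effort": joint torques, N m; "eef_pos": TCP position; "eef_rot": TCP orientation; "wrist_force": force on the tool from outside, world axes, zero at the start; "moment": the same for the moment, N m; "finger_gap": finger opening in mm; "finger_force": force on a finger pad.
Only numpy, scipy, OpenCV 4.12 (cv2) and the standard library are available. Lean on these libraries where they do the work, as an engineer would, in place of code of your own. Each camera call takes 0.05 s, during which the arm holds its last target. There are 200 camera calls.

## Task

Make the ship's lab bench ready for sea: pick up the pipette with the blue handle and lay it in the pipette-shaped recess of the dark foam stowage tray, turned to match the cutout so that it lies flat on the recess floor. Lower it in rather than dropping it, let go, and leave the purple pipette where it lies.

Things in the scene. Friction and masses are not known exactly. Their poses are not given: they have to be found in the camera images.
- blue_pipette: Pipette lying flat, some 110 g. Origin: underside, mid-handle, near its centre of mass; x to the tip, z up. Blue handle: rounded box x -50..50, 34 wide (y), 28 high; grip it across y at the origin. Finger hook x -50..-38 sticks out 14 from the handle's +y side. Plunger with white button to x=-82; white shaft, tapering from 20 to 7 diameter, to x=140, its axis 14 above the underside. All mm.
- blue_tip (a point): The tip end of the blue pipette: in the blue pipette's frame 140 mm along +x and 14 mm above its underside.
- tray: Fixed tray, charcoal foam, 20 high, x -108..166, y ±68; recess 14 deep, yellow floor 6 above the underside. Origin: underside, below the seated blue pipette's origin; seated, its axes match (x to the tip end). Recess: handle x ±58, y ±25; hook notch x -58..-30 to y=39; shaft x 58..152, y ±18; plunger x -94..-58, y ±15; finger scoops x ±23, y ±55. Play about 8 each way. All mm.
- purple_pipette: Bystander: larger pipette of the same form, not for this tray, lying flat; purple handle 112 x 42 x 32 mm. Origin: underside, mid-handle; x towards its tip at x = 150 mm, button end at x = -88 mm, hook 14 mm out on its +y side.
Mind the look-alikes: they are no part of the job. What is shaped like the blue_pipette but red is not meant.

How it is judged (in metres and radians):
On the way:
1. the blue pipette is lifted off the bench (height (world z) of blue_pipette above 0.04 m), for 0.1 s.
At the end, for the whole second after the job is handed in: The blue pipette rests in the recess, tip at the shaft end: origin within 15 mm (horizontally) of the tray's and less than 11 mm above the tray's underside, within 0.18 rad of the recess's direction and 0.1 rad of level; the purple pipette has moved less than 25 mm (horizontal distance between blue_pipette and tray below 0.015 m and z of blue_pipette in the frame of tray below 0.011 m and x of blue_tip in the frame of tray above 0.12 m and angle between the x axis of blue_pipette and the x axis of tray, either way round below 0.18 rad and angle between blue_pipette's own z axis and vertical below 0.1 rad and linear speed of blue_pipette below 0.02 m/s and distance of purple_pipette from where it was at the start of the episode below 0.025 m); the robot touches nothing.
It fails at once if the purple pipette is moved 25 mm or more (distance of purple_pipette from where it was at the start of the episode above 0.025 m).
It fails at once if the blue pipette is dropped (its underside over 45 mm above the bench with no finger touching it) (height (world z) of blue_pipette above 0.045 m and contact force between the fingers and blue_pipette below 0.05 N).
It also fails if it takes over 35 s, if anything falls off the work surface, if the arm or the gripper's body presses on something with over 40 N, if the wrist force passes 120 N, or if a joint passes its speed limit or range.

## Working session

There is one attempt and no reset: what is moved stays moved. The work goes in short steps, Python scripts to look and compute and a tool call to move; the robot and the scene stay as the last step left them, time stands still between calls to the robot, and variables do not carry over. Pictures are saved under pics/ and viewed, at most 10 in all, crops included, and the job is handed in when it is done.

Besides the shell and the picture viewer there is one more tool, called as name(argument=value, ...) on one line, values as JSON. jog_arm: Moves the arm, as the interface text tells. Its arguments: {"type":"object","properties":{"rows":{"type":"array"},"newtons":{"type":"number"}},"required":["rows"]}

```bash
mkdir -p pics
python3 - <<'E'
from cell import manip
import cv2,numpy as np
print(manip.read_state())
for n in("top","scene"):
    p,d=manip.camera(n);cv2.imwrite(f"pics/{n}.png",p);np.savez(f"pics/{n}.npz",p=p,d=d,**manip.camera_model(n))
    print({k:np.round(v,3).tolist() if k in'KRt' else v for k,v in manip.camera_model(n).items()})
E
```

```text
{'clock': 0.0, 'joints': array([-1.39962380e+00,  3.00468741e-01,  1.52160579e+00, -9.91883092e-06,
        1.32072409e+00, -6.66283484e-02]), 'qd': array([ 0.00019993, -0.00230796, -0.00097595, -0.00016625, -0.0015673 ,
       -0.00126498]), 'effort': array([-6.83892358e-04, -5.31811023e+01, -3.52735233e+01,  7.07709999e-02,
        2.44297413e-02, -7.29251701e-05]), 'eef_pos': array([ 129.49462725, -534.2598506 ,  212.87717877]), 'eef_rot': array([-3.14038873e+00, -7.07054935e-05,  2.37803297e-01]), 'wrist_force': array([ 0.43095329, -0.23657886,  0.12112345]), 'moment': array([-0.04089866, -0.01804405, -0.00645937]), 'finger_force': 0.0, 'finger_gap': 93.9461619046145}
{'K': [[438.831, 0.0, 271.288], [0.0, 438.831, 209.802], [0.0, 0.0, 1.0]], 'R': [[0.018, -1.0, -0.003], [-0.994, -0.018, -0.104], [0.104, 0.005, -0.995]], 't': [-88.809, 453.047, 988.899]}
{'K': [[486.447, 0.0, 278.279], [0.0, 486.447, 218.101], [0.0, 0.0, 1.0]], 'R': [[-0.002, 1.0, 0.009], [0.815, 0.007, -0.579], [-0.579, 0.006, -0.815]], 't': [100.229, -364.898, 1372.137]}
```

View pics/top.png

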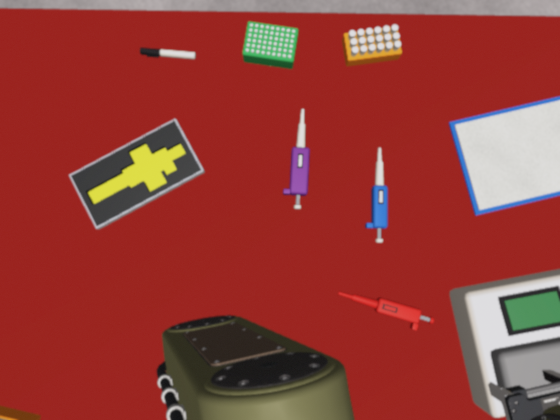

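View pics/scene.png

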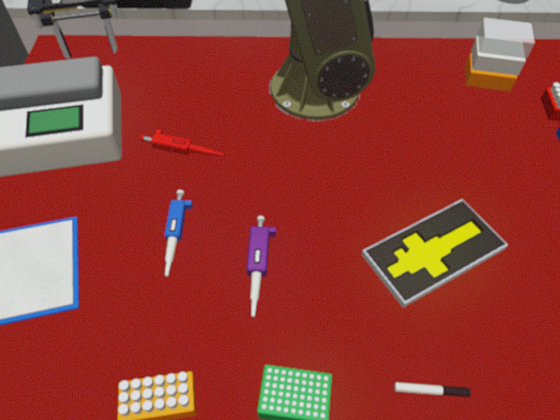

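Candidates in top view: blue-handled pipette (379,205), purple (300,170) as the larger bystander, and red (400,310) as a look-alike. The blue one fits the description. The tray is at (137,172), its shaft end at lower left (92,195). Next I'll measure and take the confirming crop.

```bash
cat > h.py <<'E'
import numpy as np,cv2
def ray(m,px,z):
    px=np.asarray(px,float).reshape(-1,2)
    c=-m['R'].T@m['t']; d=np.c_[px,np.ones(len(px))]@np.linalg.inv(m['K']).T@m['R']
    s=(np.asarray(z)-c[2])/d[:,2]; return c+d*s[:,None]
def comp(mask,at):
    n,l,st,c=cv2.connectedComponentsWithStats(mask.astype(np.uint8))
    ys,xs=np.nonzero(l); i=np.argmin((xs-at[0])**2+(ys-at[1])**2)
    return l==l[ys[i],xs[i]]
def pts(m): y,x=np.nonzero(m); return np.c_[x,y].astype(float)
E
python3 - <<'E'
from h import *
for n,ba,ta in(("top",(379,205),(137,172)),("scene",(175,215),(435,250))):
    m=np.load(f"pics/{n}.npz"); p=m['p']; hsv=cv2.cvtColor(p,cv2.COLOR_BGR2HSV); H,S,V=cv2.split(hsv)
    red=((H<8)|(H>170))&(S>120)
    b=comp(~red,ba); W=ray(m,pts(b),14)[:,:2]
    hb=comp((H>95)&(H<125)&(S>120)&~red,ba); hw=ray(m,pts(hb),28)[:,:2]
    c=W.mean(0); u=np.linalg.svd(W-c,full_matrices=False)[2][0]
    u*=np.sign((c-hw.mean(0))@u); s=(W-c)@u
    btn=W[s<s.min()+4].mean(0); tip=W[s>s.max()-5].mean(0)
    d=tip-btn;L=np.ptp(s);d/=np.linalg.norm(d); 
    o=c+u*0; base=c+(s.min())*u
    print(n,"blue L",L,"btn",btn,"tip",tip,"yaw",np.arctan2(d[1],d[0]),"orig",btn+d*(82-2)*L/222,"handle rect",cv2.minAreaRect(hw.astype(np.float32)))
    t=comp(~red,ta); R=cv2.minAreaRect(ray(m,pts(t),20)[:,:2].astype(np.float32)); print(" tray outer",R)
    y=comp((H>22)&(H<38)&(S>150),ta); Y=ray(m,pts(y),6)[:,:2]; 
    bx=cv2.boxPoints(R); e=bx[1]-bx[0]; f=bx[2]-bx[1]; e=e if np.linalg.norm(e)>np.linalg.norm(f) else f; e/=np.linalg.norm(e)
    q=(Y-R[0])@e; 
    if q.max()>-q.min(): pass
    print(" axis",e,"yaw",np.arctan2(e[1],e[0]),"yellow along",q.min(),q.max(),"across",np.percentile((Y-R[0])@[-e[1],e[0]],[0,100]), "origin +/-29",R[0]-29*e,R[0]+29*e)
m=np.load("pics/top.npz")['p']; cv2.imwrite("pics/crop.png",cv2.resize(np.hstack([m[130:255,340:440],m[110:235,65:215]]),None,fx=3,fy=3,interpolation=2))
E
```

```text
top blue L 224.32696899338777 btn [ 386.56177369 -330.59527903] tip [ 606.80911116 -333.37061075] yaw -0.012600310497019575 orig [ 467.39390388 -331.61384288] handle rect ((466.23992919921875, -321.02044677734375), (45.68083953857422, 95.86659240722656), 89.4901123046875)
 tray outer ((535.5518188476562, 236.8574981689453), (151.22911071777344, 286.459228515625), 30.002132415771484)
 axis [ 0.5000323 -0.8660068] yaw -1.0471603 yellow along -125.95092223123825 121.94997955351481 across [-49.27713279  60.12554108] origin +/-29 [521.05088234 261.97169495] [550.05275536 211.74330139]
scene blue L 230.8477158648719 btn [ 378.61419658 -330.12722491] tip [ 604.73925318 -331.73721401] yaw -0.00711978544843223 orig [ 461.8004542  -330.71950323] handle rect ((474.0514221191406, -322.7651672363281), (46.58220291137695, 105.95221710205078), 86.0849609375)
 tray outer ((539.430908203125, 236.03431701660156), (151.36785888671875, 292.8058776855469), 30.02377700805664)
 axis [ 0.5003594  -0.86581784] yaw -1.0467825 yellow along -132.17099029609795 112.05290488302076 across [-60.70414241  50.27779671] origin +/-29 [524.9204855  261.14303398] [553.94133091 210.92560005]
```

View pics/crop.png

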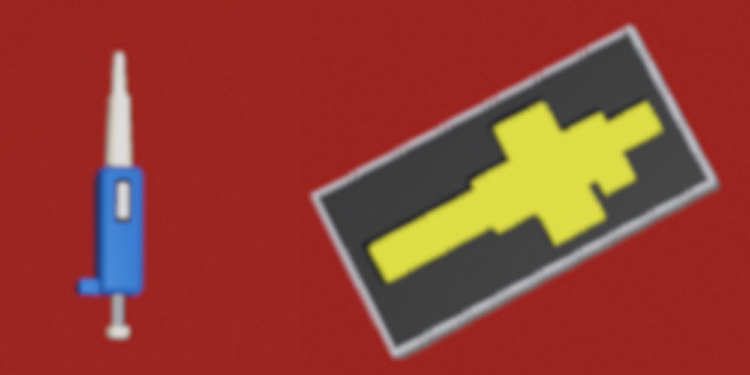

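The crop confirms it. At left is the blue-handled pipette, tip up and hook at lower left. At right is the tray, with its long shaft slot to lower left and the hook notch at lower right. I'll move above the pipette now.

jog_arm(rows=[2.8,1.7,0,0,0,-0.02,0,2.8,1.7,0,0,0,-0.02,0,2.8,1.7,0,0,0,-0.02,0,2.8,1.7,0,0,0,-0.02,0,2.8,1.7,0,0,0,-0.02,0,2.8,1.7,0,0,0,-0.02,0,2.8,1.7,0,0,0,-0.02,0,2.8,1.7,0,0,0,-0.02,0,2.8,1.7,0,0,0,-0.02,0,2.8,1.7,0,0,0,-0.02,0,2.8,1.7,0,0,0,-0.02,0,2.7,1.6,0,0,0,-0.028,0,0,0,0,0,0,0,0,0,0,0,0,0,0,0,0,0,0,0,0,0,0])

```text
clock: 1.35
eef_pos: [464.1, -331.6, 213.1]
eef_rot: [-3.141, 0.001, -0.01]
wrist_force: [0.9, -0.1, -0.6]
finger_gap: 94.1
finger_force: 0.0
```

Run:
```python
from cell import manip
from h import *
s=manip.read_state(); print(s['clock'],s['eef_pos'],s['eef_rot'])
m=manip.camera_model("wrist"); p,d=manip.camera("wrist"); cv2.imwrite("pics/w1.png",p); np.savez("pics/w1.npz",p=p,d=d,**m); print(m)
```

```text
1.35 [ 464.13241424 -331.63129397  213.10652856] [-3.14126288e+00  6.55697438e-04 -9.66071929e-03]
{'K': array([[325.1922621 ,   0.        , 277.14310822],
       [  0.        , 325.1922621 , 209.36660272],
       [  0.        ,   0.        ,   1.        ]]), 'R': array([[-9.89742297e-03, -9.99950894e-01,  4.99799449e-04],
       [-9.65293606e-01,  9.68483608e-03,  2.60987469e-01],
       [-2.60979493e-01,  2.10065016e-03, -9.65342059e-01]]), 't': array([-325.26155249,  425.03860029,  512.14345962])}
```

View pics/w1.png

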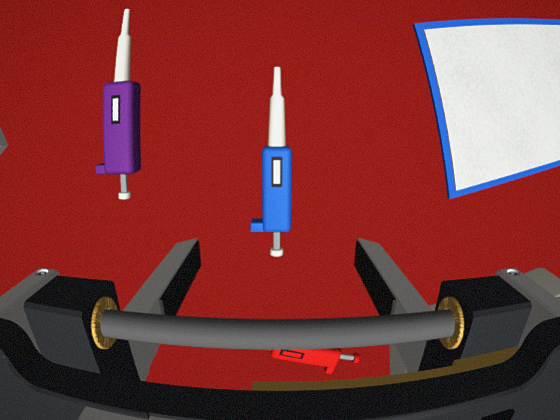

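The wrist view shows the blue handle at columns 263–291, rows 147–231, with its button at (277,252) and tip at (277,67). It lies centrally between the fingers.

```bash
cat >> h.py <<'E'
def fray(m,px,z):
    px=np.asarray(px,float).reshape(-1,2); K=m['K']
    v=(px-K[:2,2])/K[0,0]; r=np.linalg.norm(v,axis=1)+1e-9
    dc=np.c_[v/r[:,None]*np.sin(r)[:,None],np.cos(r)]; d=dc@m['R']; c=-m['R'].T@m['t']
    return c+d*((np.asarray(z)-c[2])/d[:,2])[:,None]
E
python3 - <<'E'
from h import *
m=np.load("pics/w1.npz"); p=m['p']; H,S,V=cv2.split(cv2.cvtColor(p,cv2.COLOR_BGR2HSV))
red=((H<8)|(H>170))&(S>120)
b=comp(~red,(277,190)); q=pts(b); print(q.min(0),q.max(0))
W=fray(m,q,14)[:,:2]; x=W[:,0]
print("x range z14",x.min(),x.max(),"tip",W[x>x.max()-5].mean(0),"btn",W[x<x.min()+4].mean(0))
hb=(H>95)&(H<125)&(S>120)&b; hw=fray(m,pts(hb),28)[:,:2]
print("handle x",hw[:,0].min(),hw[:,0].max())
for a,c in((430,450),(450,470),(470,490),(490,510)):
    g=hw[(hw[:,0]>a)&(hw[:,0]<c)][:,1]; print(a,g.min(),g.max(),(g.min()+g.max())/2)
E
```

```text
[250.  66.] [291. 256.]
x range z14 381.1780948016875 606.7828211740882 tip [ 604.08084834 -330.97799135] btn [ 382.89295625 -327.88247912]
handle x 418.5707215457692 516.2146138119352
430 -344.24823862694353 -300.69779788195444 -322.473018254449
450 -344.24620900311044 -312.63482353254926 -328.4405162678298
470 -345.39029511836696 -313.04100504028037 -329.21565007932367
490 -345.44848530741376 -313.42881879770334 -329.43865205255855
```

jog_arm(rows=[0.1,0.1,-3,0,0,0,0,0.1,0.1,-3,0,0,0,0,0,0,-3,0,0,0,0,0,0,-3,0,0,0,0,0,0,-3,0,0,0,0,0,0,-3,0,0,0,0,0,0,-1.2,0,0,0,0,0,0,-0.5,0,0,0,0,0,0,-0.4,0,0,0,0,0,0,0,0,0,0,0,0,0,0,0,0,0,1,0,0,0,0,0,0,1,0,0,0,0,0,0,1,0,0,0,0,0,0,1,0,0,0,0,0,0,1,0,0,0,0,0,0,1,0,0,0,0,0,0,1,0,0,0,0,0,0,1], newtons=25)

```text
clock: 2.9
eef_pos: [466.5, -329.5, 12.4]
eef_rot: [-3.142, 0.0, -0.01]
wrist_force: [0.8, -0.3, -0.2]
finger_gap: 44.0
finger_force: 0.0
```

jog_arm(rows=[0,0,0,0,0,0,1,0,0,0,0,0,0,1,0,0,0,0,0,0,1,0,0,0,0,0,0,1,0,0,0,0,0,0,1])

```text
clock: 3.32
eef_pos: [466.6, -329.5, 12.5]
eef_rot: [3.142, -0.0, -0.01]
wrist_force: [0.4, 0.3, -1.2]
finger_gap: 33.9
finger_force: 25.0
```

Gripped. Next I'll lift 12 cm.

jog_arm(rows=[0,0,0.5,0,0,0,1,0,0,1,0,0,0,1,0,0,1.5,0,0,0,1,0,0,1.5,0,0,0,1,0,0,1.5,0,0,0,1,0,0,1.5,0,0,0,1,0,0,1.5,0,0,0,1,0,0,1.5,0,0,0,1,0,0,1,0,0,0,1,0,0,0.5,0,0,0,1,0,0,0,0,0,0,1])

```text
clock: 4.23
eef_pos: [466.9, -329.7, 133.7]
eef_rot: [3.14, -0.001, -0.01]
wrist_force: [-0.5, -0.4, -2.0]
finger_gap: 33.9
finger_force: 25.0
```

Run:
```python
from cell import manip
from h import *
m=manip.camera_model("wrist"); p,d=manip.camera("wrist"); cv2.imwrite("pics/w2.png",p); s=manip.read_state(); print(s['clock'],s['eef_pos'],s['eef_rot'],s['finger_gap'])
H,S,V=cv2.split(cv2.cvtColor(p,cv2.COLOR_BGR2HSV)); 
red=((H<8)|(H>170))&(S>120); z=s['eef_pos'][2]
w=comp((S<60)&(V>140),(277,100)); W=fray(m,pts(w),z+2)[:,:2]; print(pts(w).min(0),pts(w).max(0),W.max(0),W[W[:,0]>W[:,0].max()-5].mean(0))
```

```text
4.2833 [ 466.53098971 -329.5295719   132.62866247] [ 3.14132401e+00 -2.83019208e-04 -1.02205876e-02] 33.83478701569222
[259.   7.] [295. 178.] [ 607.1061148  -318.79466237] [ 604.59619254 -329.27939732]
```

View pics/w2.png

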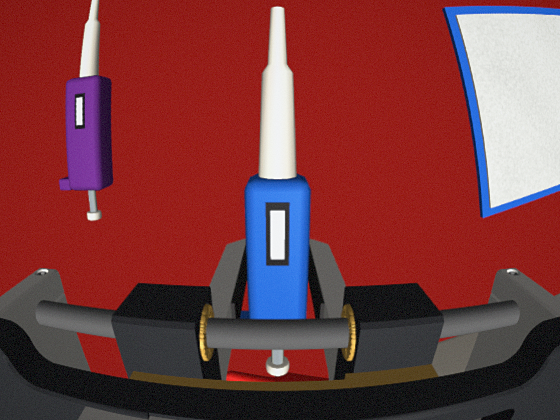

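The pipette is held level and straight: tip at (277,8), handle between the pads at (278,250). Next I'll refine the tray origin from the scoops.

Run:
```python
from h import *
u=np.array([-.5,.866]); v=np.array([-.866,-.5])
for n,ta in(("top",(137,172)),("scene",(435,250))):
    m=np.load(f"pics/{n}.npz"); H,S,V=cv2.split(cv2.cvtColor(m['p'],cv2.COLOR_BGR2HSV))
    y=comp((H>22)&(H<38)&(S>150),ta); Y=ray(m,pts(y),6)[:,:2]-[551,211.5]; a,b=Y@u,Y@v
    print(n,"along",a.min(),a.max(),"across",b.min(),b.max())
    for lo,hi in((43,70),(-70,-43)):
        k=(b>lo)&(b<hi); print("  scoop",a[k].min(),a[k].max())
    for lo,hi in((75,100),(115,140)):
        k=(a>lo)&(a<hi); print("  shaft",b[k].min(),b[k].max())
    k=a<-70; print("  plunger",b[k].min(),b[k].max())
    # outer top corners
    red=((H<8)|(H>170))&(S>120); t=comp((S<90)&(V<110),ta); T=ray(m,pts(t),20)[:,:2]-[551,211.5]; print("  dark along",(T@u).min(),(T@u).max(),"across",(T@v).min(),(T@v).max())
```

```text
top along -92.26342160961013 155.63201505425604 across -59.425139565890184 49.974670371813275
  scoop -19.96525954570167 25.1115481987559
  scoop -20.330638964859432 25.24514170723461
  shaft -22.160136417685873 12.645826378603157
  shaft -22.098006458889433 13.14709593551878
  plunger -18.47025539518067 9.308090474610532
  dark along -105.10732204152355 164.77512901058066 across -67.32496336466683 64.9093835105117
scene along -85.0238524457674 159.20190914967174 across -52.53405873824711 58.449055804083024
  scoop -13.29102609397723 30.570682792580797
  scoop -11.9759676982882 28.79131271783954
  shaft -15.140576970075687 21.01950773107703
  shaft -15.160043674670193 19.96674516783918
  plunger -11.687323272610495 17.15097532158801
  dark along -104.12439290929905 167.7591211991658 across -67.29031364678325 66.06928212313197
```

Taken at rim height, the opening and the dark top agree on a tray origin near (551.5, 212.5) and a tip yaw of 2.094. That means turning +2.10 and shifting (8.5, 54.2) cm.

jog_arm(rows=[0.42,1,0,0,0,0.105,1,0.42,2,0,0,0,0.105,1,0.42,3,0,0,0,0.105,1,0.42,3,0,0,0,0.105,1,0.42,3,0,0,0,0.105,1,0.42,3,0,0,0,0.105,1,0.42,3,0,0,0,0.105,1,0.42,3,0,0,0,0.105,1,0.42,3,0,0,0,0.105,1,0.42,3,0,0,0,0.105,1,0.42,3,0,0,0,0.105,1,0.42,3,0,0,0,0.105,1,0.42,3,0,0,0,0.105,1,0.42,3,0,0,0,0.105,1,0.42,3,0,0,0,0.105,1,0.42,3,0,0,0,0.105,1,0.42,3,0,0,0,0.105,1,0.42,3,0,0,0,0.105,1,0.42,2,0,0,0,0.105,1,0.42,1,0,0,0,0.105,1])

```text
clock: 5.95
eef_pos: [549.9, 212.9, 131.2]
eef_rot: [-3.14, -0.001, 2.097]
wrist_force: [0.3, -0.1, -0.3]
finger_gap: 33.4
finger_force: 25.0
```

jog_arm(rows=[0,0,0,0,0,0,1,0,0,0,0,0,0,1,0,0,0,0,0,0,1])

```text
clock: 6.2
eef_pos: [550.2, 209.6, 131.8]
eef_rot: [-3.14, -0.0, 2.086]
wrist_force: [0.1, -0.5, -1.5]
finger_gap: 34.1
finger_force: 25.0
```

Run:
```python
from cell import manip
from h import *
s=manip.read_state(); print(s['clock'],s['eef_pos'],s['eef_rot'],s['joints'])
m=manip.camera_model("wrist"); p,d=manip.camera("wrist"); cv2.imwrite("pics/w3.png",p); np.savez("pics/w3.npz",p=p,d=d,**m)
```

```text
6.2 [550.21205924 209.6201106  131.81658267] [-3.14037240e+00 -1.39104085e-04  2.08575379e+00] [ 3.01856697e-01  4.61523211e-01  1.49577106e+00 -1.31775495e-04
  1.18552046e+00 -2.13051255e-01]
```

View pics/w3.png

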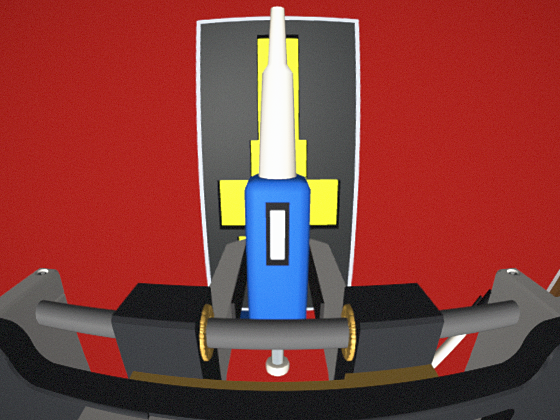

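The wrist view shows the tray lined up beneath the pipette, with scoops at columns 219–338 (middle 278) and the pipette axis at column 277. The shaft slot's far end is at row 36 and the tray's far edge at row 20.

Run:
```python
from h import *
m=np.load("pics/w3.npz"); H,S,V=cv2.split(cv2.cvtColor(m['p'],cv2.COLOR_BGR2HSV))
T=np.array([550.2,209.6]); th=2.094; u=np.array([np.cos(th),np.sin(th)]); v=np.array([-u[1],u[0]])
Y=pts((H>22)&(H<38)&(S>150)&(np.indices(H.shape)[0]<240))
for z in(6,20):
    P=fray(m,Y,z)[:,:2]-T; a,b=P@u,P@v
    print(z,"end along",a.max()); k=(a>-15)&(a<15); print(" scoop across",b[k].min(),b[k].max())
    k=np.abs(b)>45; print(" scoop along",a[k].min(),a[k].max())
    k=(a>130)&(a<150); print(" shaft across",b[k].min(),b[k].max())
red=((H<8)|(H>170))&(S>120); D=pts(comp((S<90)&(V<120),(230,100))); D=D[D[:,1]<230]; P=fray(m,D,20)[:,:2]-T; a,b=P@u,P@v
print("dark end",a.max())
for lo,hi in((20,50),(70,100),(110,150)):
    k=(a>lo)&(a<hi); print(lo,b[k].min(),b[k].max())
```

```text
6 end along 157.84576246832617
 scoop across -58.74947236791087 53.15349410257249
 scoop along -19.30821443386437 25.709773718261026
 shaft across -21.403312791724055 15.495598899058551
20 end along 154.01746088900387
 scoop across -56.10101073060415 50.4144175876371
 scoop along -14.769505450994972 28.122275946170532
 shaft across -20.518716223073223 14.614581390667794
dark end 170.1756383154998
20 -70.07120487179778 64.22878340476306
70 -70.23967506632718 64.45576638104639
110 -70.3926988137235 64.53134360964518
```

jog_arm(rows=[0.1,0.2,-0.8,0,0,0.008,1,0,0.2,-1.6,0,0,0,1,0,0,-2,0,0,0,1,0,0,-2,0,0,0,1,0,0,-1.6,0,0,0,1,0,0,-1,0,0,0,1,0,0,-0.4,0,0,0,1,0,0,-0.3,0,0,0,1,0,0,-0.3,0,0,0,1,0,0,-0.3,0,0,0,1,0,0,-0.2,0,0,0,1,0,0,-0.2,0,0,0,1,0,0,-0.2,0,0,0,1,0,0,-0.2,0,0,0,1,0,0,0,0,0,0,1,0,0,0,0,0,0,1])

```text
clock: 7.58
eef_pos: [551.5, 214.5, 21.4]
eef_rot: [-3.142, 0.0, 2.098]
wrist_force: [-0.3, -0.4, -0.9]
finger_gap: 33.8
finger_force: 25.0
```

jog_arm(rows=[0,0,-0.1,0,0,0,1,0,0,-0.1,0,0,0,1,0,0,-0.1,0,0,0,1,0,0,0,0,0,0,1,0,0,0,0,0,0,1])

```text
clock: 8.0
eef_pos: [551.6, 214.5, 18.4]
eef_rot: [3.142, 0.0, 2.098]
wrist_force: [0.3, -0.6, -0.9]
finger_gap: 33.9
finger_force: 25.0
```

Run:
```python
from cell import manip
import cv2
p,d=manip.camera("wrist"); q,d=manip.camera("scene"); print(manip.read_state()['wrist_force'])
import numpy as np
cv2.imwrite("pics/w4.png",np.hstack([cv2.resize(p,(480,360)),cv2.resize(q[180:320,350:520],None,fx=1.85,fy=2.572)]))
```

```text
[-0.30819281 -1.10856305 -0.88347514]
```

View pics/w4.png

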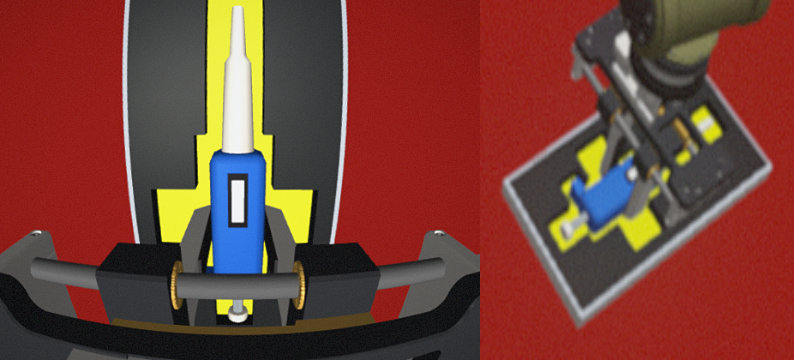

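Left panel (wrist): pipette centred in the slot, with margins on both sides and the handle shoulder at (238,152) short of the recess step at row 135. Right panel (scene): the same, with the fingers inside the scoops. Next I'll ease down 0.5 mm, open part way so the fingers stay in the scoops, and rise.

jog_arm(rows=[0,0,-0.05,0,0,0,1,0,0,0,0,0,0,1,0,0,0,0,0,0,0.5,0,0,0,0,0,0,0.35,0,0,0,0,0,0,0.35,0,0,0,0,0,0,0.35,0,0,0,0,0,0,0.35,0,0,0,0,0,0,0.35,0,0,0,0,0,0,0.35])

```text
clock: 8.85
eef_pos: [551.6, 214.5, 17.9]
eef_rot: [-3.142, -0.0, 2.098]
wrist_force: [0.4, -0.6, -0.1]
finger_gap: 61.0
finger_force: 0.0
```

jog_arm(rows=[0,0,0.5,0,0,0,0.35,0,0,1,0,0,0,0.35,0,0,2,0,0,0,0.35,0,0,2,0,0,0,0.35,0,0,2,0,0,0,0.35,0,0,2,0,0,0,0.35,0,0,2,0,0,0,0.35,0,0,2,0,0,0,0.35,0,0,2,0,0,0,0.35,0,0,0,0,0,0,0.35,0,0,0,0,0,0,0.35])

```text
clock: 9.77
eef_pos: [551.9, 214.6, 174.5]
eef_rot: [3.139, 0.001, 2.098]
wrist_force: [0.1, -0.4, -0.2]
finger_gap: 60.9
finger_force: 0.0
```

Run:
```python
from cell import manip
from h import *
m=manip.camera_model("wrist"); p,d=manip.camera("wrist"); cv2.imwrite("pics/w5.png",p)
s=manip.read_state(); print(s['clock'],s['eef_pos'],s['eef_rot'],s['finger_gap'])
H,S,V=cv2.split(cv2.cvtColor(p,cv2.COLOR_BGR2HSV)); w=comp((S<60)&(V>140),(277,120))
for z in(20,): 
    W=fray(m,pts(w),z)[:,:2]; u=np.array([np.cos(2.094),np.sin(2.094)]); a=(W-[551,213.8])@u; print("tip along",a.max(), "across",((W[a>a.max()-5]-[551,213.8])@[-u[1],u[0]]).mean())
```

```text
9.8167 [551.41475956 214.42689988 173.10620418] [3.14128622e+00 4.94753798e-05 2.09779462e+00] 61.172412779534675
tip along 140.30889279631126 across -1.5327400569799459
```

View pics/w5.png

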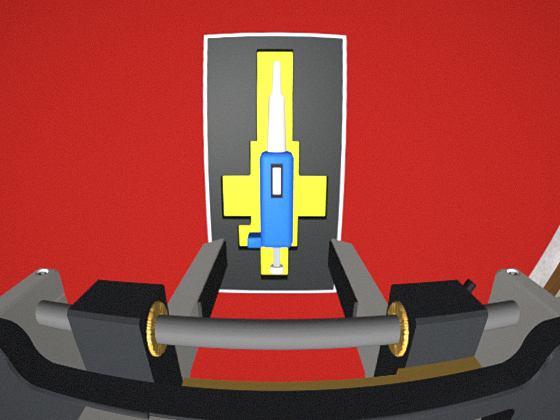

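The picture shows the blue pipette lying in the recess, tip at (277,62), hook in its notch at (255,240), button at (277,268). All of it is clear of the walls. The gripper is well above and touches nothing, so I'll hand it in.

```bash
python3 -c "
from cell import manip
print(manip.sign_off())"
```

```text
the job is handed in; nothing more can be done
None
```

I laid the blue pipette in the tray recess and let go of it; it rests tip at the shaft end, matched to the cutout. The purple pipette was never touched, and the job was handed in at about 10 s. No verdict came back.

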